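# Vial into the push-and-turn disposal canister

## Task

Throw away the used white vial that stands at the front of the worktop, by the balance: open the safety canister that leans in the stand by pressing its cap down against the spring, turning it counter-clockwise and lifting it off, without forcing it. Stand the cap on the bare worktop, open side down, well away from the canister, then let the vial go into the canister's funnel mouth so that it slides right down into the well. Leave the cap off and do not disturb the other things on the worktop.

Things in the scene. Friction and masses are not known exactly. Their poses are not given: they have to be found in the camera images.
- cap: Black round push-and-turn safety cap, 68 mm across, 31 mm high, 90 g, with an upright grip bar on its flat top: 14 mm wide (along the cap's y), 50 mm long (along its x), 26 mm high (31 to 57 mm above the rim). Origin: centre of the open lower rim; z out through the flat top and bar. While on, it shares the canister's axis, its x turned 30 degrees clockwise from the canister's x (seen on its top)
- cap_grip (a point): Point on the cap's axis within the grip bar, 48 mm above the cap's rim and 17 mm above its flat top
- cap_top (a point): Centre of the cap's flat top, 31 mm above its rim. The cap is a three-lug bayonet: at rest its lugs sit in pockets and it neither turns nor lifts. Pressed straight down its axis nearly to the spring's stop it turns counter-clockwise only (seen on its top); the lugs are free from 40 to 80 degrees of turn (60 is the middle; stop at about 84): there it lifts straight off along the axis. Let up before 40 degrees it stays caught
- collar: Dark steel spring collar round the canister's neck on which the cap's rim rests; origin on the axis at its upper face. Its spring resists pressing with about 5 N at first; the push grows evenly to about 14 N over a few millimetres, where a hard stop comes. The cap can turn once pressed with 12.5 N or more. The collar rises 3 mm when the cap is off
- canister: Steel safety canister, 80 mm across and 125 mm long, fixed in its stand and leaning 28 degrees, mouth towards the robot. Origin: centre of its bottom; z: its axis, towards the mouth. With the cap locked on, the cap's origin is at z = 106 mm on this axis. Inside is a funnel 41 mm wide at the mouth, narrowing over 23 mm to a round well 30 mm wide, whose floor is at z = 30 mm
- canister_mouth (a point): Centre of the canister's open mouth, 125 mm up its axis; neck 49 mm across outside (58 mm over the lugs)
- well_middle (a point): Point on the canister's axis at z = 57 mm: about where the middle of the vial lies when it is right down in the well
- stand: Aluminium stand fixed to the worktop that holds the canister: plate 140 x 130 x 10 mm, origin at the centre of its underside, x towards the back of the canister
- vial: White plastic vial standing upright on the worktop, 22 mm in diameter, 52 mm high, 12 g; closed (its own small lid, 20 mm wide, is fixed). Origin: centre of its foot
- vial_middle (a point): Middle of the vial, 26 mm above its foot
- weight_200: Bystander: steel balance weight, 30 mm wide, 45 mm high
- weight_100: Bystander: steel balance weight, 24 mm wide, 37 mm high
- syringe_1: Bystander: paste syringe lying on the worktop, 24 x 130 x 19 mm
- sample_box: Bystander: flat black sample box, 69 x 66 x 20 mm

How it is judged:
By the outcome, as a careful person would: the job done as asked, in the order asked, and still so for the second after the job is handed in, with the robot touching nothing.
It also fails if it takes over 64 s, if anything falls off the work surface, if the arm or the gripper's body presses on something with over 40 N, if the wrist force passes 120 N, or if a joint passes its speed limit or range.

## Robot

A 6-joint arm with a two-finger parallel gripper is mounted at the origin on a cart in front of the work surface, level with it; the furniture and walls round the work are solid. World frame = base frame: x ahead of the robot, y to its left, z up, the work surface at z = 0. Lengths are in m, angles in rad, forces in N, time in s.
With the tool pointing down it reaches from about 0.375 to 0.9 m from the base axis. Payload 3.1 kg.
Tool frame: the origin (TCP) lies between the finger pads; the fingertips stand 14 mm ahead of it and the grasp point (between the pads) lies 5 mm behind it (robot.finger_overhang is the distance from the TCP to the fingertips, in m); z points along the fingers, y is the line along which they close (so a half turn about z gives the same grasp; the last joint's range is limited). The gripper opens to 87 mm and grips with 3 to 60 N. Pads are 19 mm wide; open, the fingers measure 117 mm over their backs; the gripper's body (75 mm by 190 mm) begins 51 mm behind the grasp point.
Start: joints at [-1.49, 0.527, 1.433, -0, 1.181, -0.178], TCP at [0.161, -0.604, 0.237] pointing down, gripper open.
Joint ranges: [-3.08, 3.08], [-0.75, 2.2], [0.22, 2.44], [-1.43, 4.57], [0, 2.65], [-2.85, 2.85]. Speed limits (rad/s): [2.79, 2.79, 3.14, 3.14, 3.14, 3.14].

## Interface

Orientations are given as a unit quaternion [x, y, z, w].
In Python, from rig import monitor, cams, workorder, robot gives the robot as it stands.
- The arm moves only by the tool send_rows, never from a script. Its argument "moves" is one flat list of numbers, 7 for each row, row after row: the opening, from 0 (shut) to 1 (fully open), then the shift along the world's x, y, z in cm, then the turn, a rotation vector about the world's x, y, z in rad. A call has 1 to 5 rows; each row is the pose to reach, as a shift and turn from the pose commanded when the call began; what a row does not reach only later rows make up. A row lasts 1/12 s, in which the tool goes at most 41.7 mm and 7.16 degrees, less where a joint would pass 70% of its speed; a pose out of reach is approached as far as the arm can. A call with a gripper value outside its range is refused whole. The fingers move at their own pace and stop on an object; "grip_force" is the grip in N (left out, the last holds). Time passes only in rows, so rows that repeat a pose let the fingers close. It gives the time, the measured TCP pose, the force, the opening and the grip force at its end, in the units of the state.
- monitor.get_obs(): the state, without advancing time (a new reading comes with each control period).
- cams.camera(name): name is "scene" or "top" or "wrist"; returns a dict with "pixels" (384x512x3 uint8, blue, green, red), "range_z" (384x512 float32, m along the optical axis (not along the pixel's ray), 0 where there is no reading), "fovy" (degrees; the focal length in pixels is half the picture's height over the tangent of half this angle, whatever the lens; pixels are square), "cx", "cy" (the principal point, pixels), "rvec" (rotation vector, rad) and "tvec" (3), from world to camera coordinates, as OpenCV has them; the wrist camera has in their place "hand_eye" (4x4, takes a point from camera to tool coordinates, whose origin is the TCP and whose axes are the flange's). Camera axes: x right, y down, z forward; pixel columns grow to the right and rows downward; lengths in m; the calibration is good to about 2 mm. A picture is of the moment at which its call begins: read the wrist's pose just before it.
- workorder.hand_in(): hands the job in; it is judged then, once.
The state is a dict: "time": time; "q": joint angles; "joint_velocities": joint speeds; "joint_torque": joint torques, N m; "position": TCP position; "tool_rot": TCP orientation; "ft_force": force on the tool from outside, world axes, zero at the start; "moment": the same for the moment, N m; "grip_width": finger opening in m; "grip_force": force on a finger pad.
Only numpy, scipy, OpenCV 4.12 (cv2) and the standard library are available. Lean on these libraries where they do the work, as an engineer would, in place of code of your own. Each camera call takes 0.05 s, during which the arm holds its last target. There are 200 camera calls.

## Working session

There is one attempt and no reset: what is moved stays moved. The work goes in short steps, Python scripts to look and compute and a tool call to move; the robot and the scene stay as the last step left them, time stands still between calls to the robot, and variables do not carry over. Pictures are saved under pics/ and viewed, at most 10 in all, crops included, and the job is handed in when it is done.

Besides the shell and the picture viewer there is one more tool, called after "Request:" as name(argument=value, ...), one argument or row to a line, values as JSON. send_rows: Moves the arm, as the interface text tells. Its arguments: {"type":"object","properties":{"moves":{"type":"array","items":{"type":"number"}},"grip_force":{"type":"number"}},"required":["moves"]}

```bash
ls; mkdir -p pics
cat > h.py <<'E'
import numpy as np, cv2, pickle
from scipy.spatial.transform import Rotation as R
from rig import monitor, cams, workorder, robot
def look(n):
    o=monitor.get_obs(); c=cams.camera(n); h,w=c['pixels'].shape[:2]
    f=h/2/np.tan(np.radians(c['fovy'])/2)
    K=np.array([[f,0,c['cx']],[0,f,c['cy']],[0,0,1]])
    if n=='wrist':
        T=np.eye(4);T[:3,:3]=R.from_quat(o['tool_rot']).as_matrix();T[:3,3]=o['position']
        M=T@np.array(c['hand_eye'])
    else:
        E=np.eye(4);E[:3,:3]=R.from_rotvec(np.ravel(c['rvec'])).as_matrix();E[:3,3]=np.ravel(c['tvec']);M=np.linalg.inv(E)
    return c['pixels'],c['range_z'],K,M
def cloud(d,K,M):
    v,u=np.indices(d.shape); p=np.stack([(u-K[0,2])/K[0,0]*d,(v-K[1,2])/K[1,1]*d,d],-1)
    return p@M[:3,:3].T+M[:3,3]
def onplane(u,v,K,M,z):
    r=M[:3,:3]@np.array([(u-K[0,2])/K[0,0],(v-K[1,2])/K[1,1],1]); return M[:3,3]+r*(z-M[2,3])/r[2]
def proj(P,K,M):
    p=(np.asarray(P)-M[:3,3])@M[:3,:3]; return p[...,:2]/p[...,2:]*K[0,0]+[K[0,2],K[1,2]]
E
python3 - <<'E'
from h import *
print(monitor.get_obs())
for n in ['scene','top']:
    im,d,K,M=look(n); cv2.imwrite(f'pics/{n}0.png',im); pickle.dump((im,d,K,M),open(n+'.pkl','wb'))
    print(n,K,M,(d>0).mean())
E
```

```text
pics
{'time': 0.0, 'q': array([-1.48947218e+00,  5.28470934e-01,  1.43390788e+00, -5.17966468e-06,
        1.18136371e+00, -1.78508772e-01]), 'joint_velocities': array([ 0.00119882, -0.00023814, -0.00153363,  0.00069915, -0.0005386 ,
        0.00044435]), 'joint_torque': array([-2.77496301e-04, -4.40042818e+01, -1.76595801e+01,  6.34020218e-02,
        5.83493756e-02, -1.58813668e-04]), 'position': array([ 0.16053861, -0.60330787,  0.23556689]), 'tool_rot': array([ 9.91572020e-01,  1.29552208e-01,  4.98208147e-05, -1.07377883e-03]), 'ft_force': array([-0.4127561 ,  0.47002648, -0.2786649 ]), 'moment': array([-0.02257237, -0.04904974,  0.03477572]), 'grip_force': 0.0, 'grip_width': 0.08684642423104899}
scene [[373.62962723   0.         256.90677618]
 [  0.         373.62962723 189.59111313]
 [  0.           0.           1.        ]] [[ 0.41903936 -0.41802554  0.8060153  -0.18576907]
 [-0.90767202 -0.17019437  0.38362139 -0.41732747]
 [-0.02318427 -0.89235    -0.45074822  0.52911146]
 [ 0.          0.          0.          1.        ]] 0.9960988362630209
top [[415.46736883   0.         252.14343876]
 [  0.         415.46736883 191.54800244]
 [  0.           0.           1.        ]] [[-0.01607151 -0.99508029  0.09775949  0.42408864]
 [-0.99953702  0.01851544  0.0241437  -0.1038308 ]
 [-0.02583498 -0.0973262  -0.99491716  1.10376813]
 [ 0.          0.          0.          1.        ]] 0.9961039225260416
```

View pics/scene0.png

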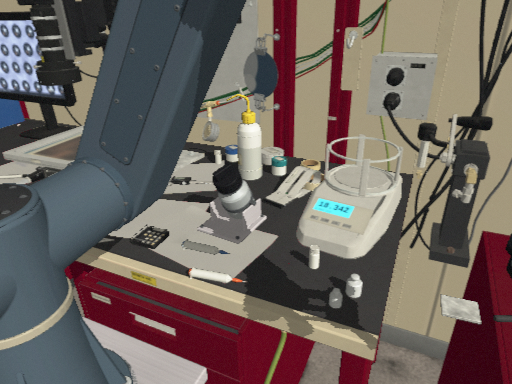

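View pics/top0.png

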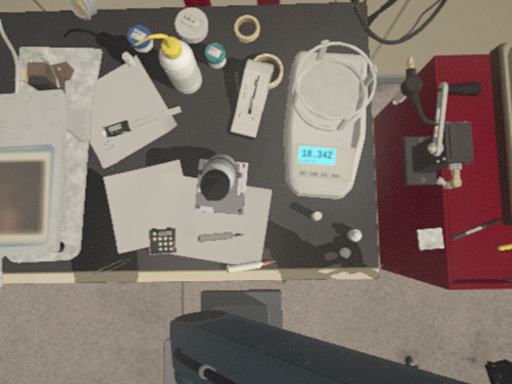

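The scene view shows the leaning canister, with its black cap at about (228,180), and a white vial at (314,257) in front of the balance. Two short objects, probably the weights, are at (355,286) and (335,298). In the top view the cap is at (215,182), the vial candidate at (317,216) and the weights at (355,236) and (345,253). Next I'll measure them.

Run:
```python
from h import *
for n,boxes in {'scene':{'vial':(306,243,323,272),'w1':(345,272,364,300),'w2':(327,287,344,308),'can':(195,155,275,245)},'top':{'vial':(308,207,326,224),'w1':(346,227,364,244),'w2':(337,245,353,260),'can':(190,150,250,216)}}.items():
    im,d,K,M=pickle.load(open(n+'.pkl','rb')); P=cloud(d,K,M)
    tab=(P[...,2]<.01)&(P[...,2]>-.01)&(d>0)
    print(n,'table z med',np.median(P[tab][:,2]))
    for k,(a,b,c,e) in boxes.items():
        Q=P[b:e,a:c].reshape(-1,3); C=im[b:e,a:c].reshape(-1,3)
        m=Q[:,2]>.012; q=Q[m]
        print(k,m.sum(),'zmax',q[:,2].max().round(4),'p98',np.percentile(q[:,2],98).round(4),'min',q.min(0).round(3),'max',q.max(0).round(3),'col',np.median(C[m],0))
        t=q[q[:,2]>q[:,2].max()-.006]; print('   top mean',t.mean(0).round(4),len(t))
im,d,K,M=pickle.load(open('scene.pkl','rb'))
a=cv2.resize(im[150:310,190:370],None,fx=4,fy=4,interpolation=cv2.INTER_CUBIC)[:600]
cv2.imwrite('pics/crop1.png',a)
```

```text
scene table z med 0.0013577523441870576
vial 253 zmax 0.5291 p98 0.0532 min [-0.186 -0.417  0.012] max [ 0.521 -0.206  0.529] col [166. 181. 185.]
   top mean [-0.1858 -0.4173  0.5291] 1
w1 259 zmax 0.0472 p98 0.0456 min [ 0.398 -0.354  0.012] max [ 0.423 -0.324  0.047] col [178. 186. 185.]
   top mean [ 0.412  -0.3389  0.0441] 50
w2 168 zmax 0.0385 p98 0.0374 min [ 0.356 -0.325  0.012] max [ 0.375 -0.302  0.039] col [110. 115. 114.]
   top mean [ 0.3672 -0.3135  0.0361] 38
can 3159 zmax 0.5291 p98 0.1788 min [-0.186 -0.417  0.012] max [0.957 0.357 0.529] col [110. 118. 118.]
   top mean [-0.1858 -0.4173  0.5291] 34
top table z med -0.0010905529493125954
vial 70 zmax 1.1038 p98 0.7055 min [ 0.424 -0.252  0.013] max [ 0.473 -0.104  1.104] col [181.  193.5 199.5]
   top mean [ 0.4241 -0.1038  1.1038] 2
w1 125 zmax 0.047 p98 0.046 min [ 0.4   -0.355  0.013] max [ 0.429 -0.326  0.047] col [172. 180. 183.]
   top mean [ 0.414  -0.3401  0.0439] 30
w2 76 zmax 0.0384 p98 0.0379 min [ 0.36  -0.327  0.013] max [ 0.38  -0.303  0.038] col [125. 133. 135.]
   top mean [ 0.3695 -0.3152  0.0353] 18
can 1660 zmax 1.1038 p98 0.1814 min [ 0.424 -0.104  0.012] max [0.627 0.074 1.104] col [92.  96.5 98. ]
   top mean [ 0.4241 -0.1038  1.1038] 18
```

View pics/crop1.png

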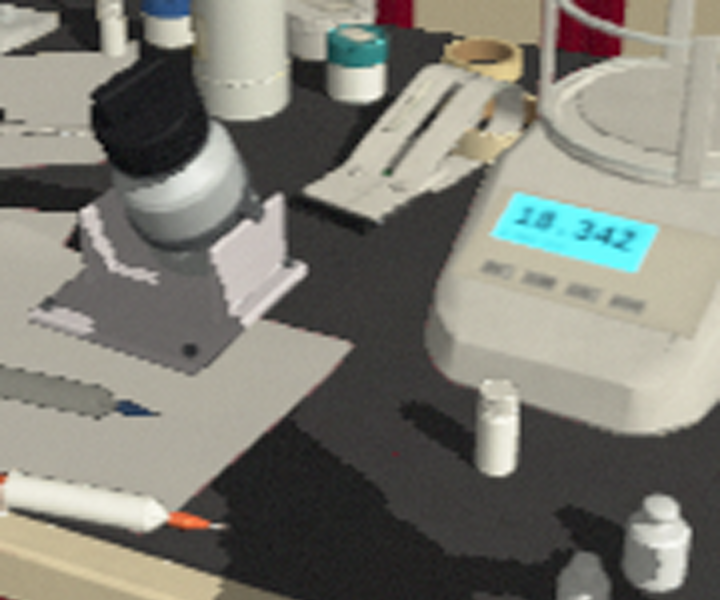

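The crop confirms the upright white vial at crop (497,428). The cap's grip bar is visible at crop (150,90), and the canister stands on a plate. The weights are the two objects at the lower right. Now a coarse fit of the canister axis and the bar.

Run:
```python
from h import *
from scipy.optimize import least_squares
pts={}
allc=[]
for n in ['scene','top']:
    im,d,K,M=pickle.load(open(n+'.pkl','rb')); P=cloud(d,K,M); P[d<=0]=9
    # vial
    m=(abs(P[...,0]-.46)<.06)&(abs(P[...,1]+.245)<.05)&(P[...,2]>.012)&(P[...,2]<.06)&(im.mean(-1)>90)
    k,l,s,c=cv2.connectedComponentsWithStats(m.astype(np.uint8))
    for i in range(1,k):
        if s[i,4]>20:
            q=P[l==i]; print(n,'vial comp',s[i],q.min(0).round(4),q.max(0).round(4))
    # plate
    m=(abs(P[...,2]-.010)<.004)&(abs(P[...,0]-.55)<.15)&(abs(P[...,1])<.12)
    # cap dark
    m=(abs(P[...,0]-.53)<.12)&(abs(P[...,1]-0)<.1)&(P[...,2]>.03)&(P[...,2]<.25)
    q=P[m];col=im[m].max(-1); print(n,'can',len(q),q.min(0).round(3),q.max(0).round(3),'dark',(col<60).sum())
    dk=q[col<60]; print(' dark mean',dk.mean(0).round(4),dk.min(0).round(3),dk.max(0).round(3))
    pts[n]=(q,col); 
q,col=pts['scene']
# steel cylinder radius 40: points z between 0.05.. bright, and not stand; robust fit with tilt fixed 28
def axis(yaw): return np.array([-np.sin(.4887)*np.cos(yaw),-np.sin(.4887)*np.sin(yaw),np.cos(.4887)])
def res(x,q,r):
    a=axis(x[2]); o=np.array([x[0],x[1],.1]); v=q-o; return np.linalg.norm(v-np.outer(v@a,a),axis=1)-r
for n in pts:
  q,col=pts[n]
  b=q[(col>60)&(q[:,2]>.06)&(q[:,2]<.2)]
  k=q[(col<60)&(q[:,2]>.1)]
  f=least_squares(lambda x: np.r_[res(x,b,.040)],[.53,0,0],loss='soft_l1',f_scale=.002)
  print(n,f.x,np.median(abs(f.fun)),len(b))
```

```text
scene vial comp [305 239  40  26 490] [ 0.4511 -0.295   0.0122] [ 0.52   -0.2035  0.0539]
scene can 1805 [ 0.498 -0.052  0.03 ] [0.603 0.061 0.186] dark 683
 dark mean [ 0.5198 -0.0026  0.1455] [ 0.498 -0.04   0.046] [0.566 0.058 0.186]
top vial comp [302 194  35   4  89] [ 0.5126 -0.2947  0.0121] [ 0.5199 -0.2083  0.0396]
top vial comp [312 212  10   9  68] [ 0.4533 -0.2517  0.0129] [ 0.4729 -0.2318  0.0556]
top can 1537 [ 0.499 -0.053  0.03 ] [0.627 0.059 0.186] dark 275
 dark mean [0.5451 0.012  0.1568] [ 0.511 -0.025  0.138] [0.571 0.038 0.183]
scene [ 0.56082042  0.01345236 -1.00602101] 0.0030582754484336366 703
top [ 0.55642677  0.01003441 -0.75199155] 0.004876742858039969 1115
```

Run:
```python
from h import *
c=cams.camera('wrist'); print(np.array(c['hand_eye']).round(3),c['fovy'])
print([a for a in dir(robot) if a[0]!='_'])
```

```text
[[-0.001 -0.956 -0.295  0.082]
 [ 1.    -0.001  0.    -0.001]
 [-0.    -0.295  0.956 -0.148]
 [ 0.     0.     0.     1.   ]] 68.08784385937102
['Unreachable', 'finger_overhang']
```

Request:
send_rows(
  moves=[1,4,4,3.5,0,0,-0.12,1,8,8,7,0,0,-0.24,1,11,11,11,0,0,-0.36,1,13.5,14,14,0,0,-0.48,1,16,17,18,0,0,-0.6],
)

```text
time: 0.57
position: [0.2779, -0.4812, 0.3593]
tool_rot: [0.985, -0.172, -0.0, -0.001]
ft_force: [1.0, -1.2, 0.3]
grip_width: 0.087
grip_force: 0.0
```

Request:
send_rows(
  moves=[1,2,3.5,0,0,0,0,1,4,7,0,0,0,0,1,6,10.5,0,0,0,0,1,8,14,0,0,0,0,1,10,17.5,0,0,0,0],
)

```text
time: 0.98
position: [0.3774, -0.3061, 0.359]
tool_rot: [0.986, -0.17, -0.0, -0.0]
ft_force: [0.9, -0.4, -0.6]
grip_width: 0.0868
grip_force: 0.0
```

Request:
send_rows(
  moves=[1,1,4,0,0,0,0,1,2,8,0,0,0,0,1,3,12,0,0,0,0,1,4,16,0,0,0,0,1,5,20,0,0,0,0],
)

```text
time: 1.4
position: [0.4269, -0.106, 0.359]
tool_rot: [0.986, -0.17, -0.0, -0.0]
ft_force: [0.5, -0.9, 0.6]
grip_width: 0.0871
grip_force: 0.0
```

Request:
send_rows(
  moves=[1,0,2,0,0,0,0,1,0,4,0,0,0,0,1,0,6,0,0,0,0,1,0,6,0,0,0,0,1,0,6,0,0,0,0],
)

```text
time: 1.82
position: [0.4268, -0.0474, 0.359]
tool_rot: [0.986, -0.168, -0.0, 0.0]
ft_force: [-0.1, -0.7, -0.8]
grip_width: 0.087
grip_force: 0.0
```

Run:
```python
from h import *
o=monitor.get_obs();print(o['q'].round(3),o['position'],o['tool_rot'],o['joint_velocities'].round(3))
r=look('wrist'); pickle.dump(r,open('w1.pkl','wb')); cv2.imwrite('pics/w1.png',r[0]); print((r[1]>0).mean())
```

```text
[-3.720e-01  1.090e-01  1.714e+00 -1.000e-03  1.319e+00  1.537e+00] [ 0.4267696  -0.04736914  0.35897236] [ 9.85774202e-01 -1.68074861e-01 -1.08667472e-04  2.29272460e-04] [-0.035  0.011 -0.018 -0.008 -0.004 -0.001]
0.9961395263671875
```

View pics/w1.png

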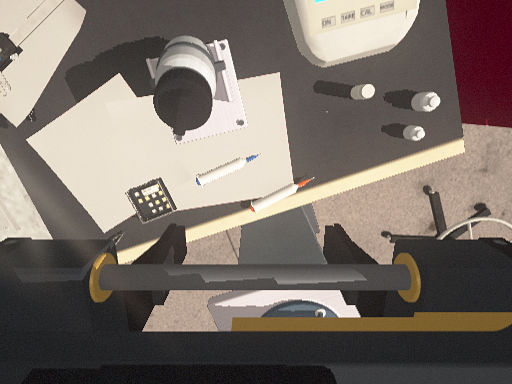

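The wrist view shows the cap at (183,95), the steel body behind it at (190,60) and the stand plate spanning (150,45) to (245,140). The vial is at (363,92), with the weights at (428,100) and (413,132). Next I'll fit the plate yaw and the cap from this depth image.

Run:
```python
from h import *
im,d,K,M=pickle.load(open('w1.pkl','rb')); P=cloud(d,K,M); P[d<=0]=9
m=(abs(P[...,0]-.56)<.12)&(abs(P[...,1])<.12)
t=(abs(P[...,2])<.005)&m; print('table z',np.median(P[t][:,2]))
pl=m&(P[...,2]>.006)&(P[...,2]<.015)
print('plate',pl.sum(),np.median(P[pl][:,2]))
k,l,s,c=cv2.connectedComponentsWithStats(pl.astype(np.uint8))
i=1+np.argmax(s[1:,4]); q=P[l==i]
r=cv2.minAreaRect((q[:,:2]*1000).astype(np.float32)); print('plate rect',r,cv2.boxPoints(r))
cp=m&(P[...,2]>.1)
q=P[cp]; lum=im[cp].max(-1)
print('cap',len(q),q.min(0),q.max(0))
# RANSAC flat top: normal tilt within 8 deg of 28 lean
rng=np.random.default_rng(0);best=0
for _ in range(4000):
    a,b,c=q[rng.choice(len(q),3,False)]; n=np.cross(b-a,c-a); L=np.linalg.norm(n)
    if L<2e-4: continue
    n/=L; n*=np.sign(n[2]); 
    if abs(np.degrees(np.arccos(n[2]))-28)>8: continue
    inl=abs((q-a)@n)<.0015
    if inl.sum()>best: best=inl.sum();B=inl
u=q[B]; c0=u.mean(0); w=np.linalg.svd(u-c0)[2][2]; w*=np.sign(w[2])
print('top plane',best,c0,w,'tilt',np.degrees(np.arccos(w[2])),'yaw of lean',np.degrees(np.arctan2(-w[1],-w[0])))
h=(q-c0)@w; print('hist h',np.histogram(h,bins=np.arange(-.06,.04,.005)))
```

```text
table z -0.00037629509251119186
plate 2315 0.009288970818591202
plate rect ((549.3550415039062, 6.4051666259765625), (129.85023498535156, 139.61160278320312), 84.20276641845703) [[473.34827  -51.136932]
 [612.24585  -65.23886 ]
 [625.3618    63.947266]
 [486.46423   78.049194]]
cap 49785 [ 0.44000086 -0.11998198  0.10006331] [0.60224293 0.04238842 0.46283816]
top plane 9296 [ 0.45929706 -0.04511975  0.43157803] [ 0.50822932 -0.18101606  0.84198346] tilt 32.649835622810066 yaw of lean 160.39562436841288
hist h (array([  136,   181,   218,    95,   111,   188,   219,   228,   259,
         312,   979,  6829,  8854,  6084,  6387, 10117,  3833,     0,
           0]), array([-6.00000000e-02, -5.50000000e-02, -5.00000000e-02, -4.50000000e-02,
       -4.00000000e-02, -3.50000000e-02, -3.00000000e-02, -2.50000000e-02,
       -2.00000000e-02, -1.50000000e-02, -1.00000000e-02, -5.00000000e-03,
       -2.77555756e-17,  5.00000000e-03,  1.00000000e-02,  1.50000000e-02,
        2.00000000e-02,  2.50000000e-02,  3.00000000e-02,  3.50000000e-02]))
```

Run:
```python
from h import *
from scipy.optimize import least_squares
yaw=np.radians(-5.8)
def ax(y,t=np.radians(28)): return np.array([-np.sin(t)*np.cos(y),-np.sin(t)*np.sin(y),np.cos(t)])
a=ax(yaw)
for f in ['w1','top','scene']:
    im,d,K,M=pickle.load(open(f+'.pkl','rb')); P=cloud(d,K,M)
    m=(abs(P[...,0]-.54)<.1)&(abs(P[...,1])<.075)&(P[...,2]>.06)&(P[...,2]<.22)&(d>0)
    q=P[m]; lum=im[m].max(-1)
    rng=np.random.default_rng(0)
    h=q@a; 
    H,e=np.histogram(h,bins=np.arange(-.2,.0,.002)); print(f,[(round(float(x),3),int(n)) for x,n in zip(e,H) if n>12])
    np.save(f+'_q.npy',q)
```

```text
w1 [(-0.2, 49), (-0.198, 33), (-0.196, 40), (-0.194, 44), (-0.192, 42), (-0.19, 32), (-0.188, 29), (-0.186, 30), (-0.184, 32), (-0.182, 29), (-0.18, 34), (-0.178, 28), (-0.176, 66), (-0.174, 124), (-0.172, 129), (-0.17, 180), (-0.168, 180), (-0.166, 134), (-0.164, 38), (-0.148, 31), (-0.146, 53), (-0.144, 40), (-0.142, 24), (-0.14, 34), (-0.138, 42), (-0.136, 32), (-0.134, 36), (-0.132, 41), (-0.13, 38), (-0.128, 39), (-0.126, 32), (-0.124, 39), (-0.122, 61), (-0.12, 45), (-0.118, 71), (-0.116, 566), (-0.114, 1227), (-0.112, 33), (-0.106, 13), (-0.098, 16), (-0.094, 15), (-0.092, 39), (-0.09, 261), (-0.088, 200)]
top [(-0.2, 13), (-0.198, 16), (-0.19, 17), (-0.178, 13), (-0.176, 24), (-0.174, 31), (-0.172, 32), (-0.17, 51), (-0.168, 45), (-0.166, 26), (-0.134, 15), (-0.126, 13), (-0.12, 22), (-0.118, 50), (-0.116, 154), (-0.114, 193), (-0.112, 72), (-0.092, 16), (-0.09, 52), (-0.088, 44)]
scene [(-0.2, 15), (-0.198, 15), (-0.196, 24), (-0.194, 22), (-0.192, 23), (-0.19, 26), (-0.188, 24), (-0.186, 15), (-0.184, 16), (-0.182, 15), (-0.18, 14), (-0.178, 20), (-0.174, 20), (-0.172, 38), (-0.17, 38), (-0.168, 37), (-0.166, 55), (-0.164, 44), (-0.162, 39), (-0.16, 16), (-0.144, 14), (-0.142, 19), (-0.14, 13), (-0.138, 13), (-0.136, 22), (-0.132, 20), (-0.13, 19), (-0.126, 22), (-0.124, 17), (-0.122, 17), (-0.118, 21), (-0.116, 19), (-0.114, 66), (-0.112, 134), (-0.11, 45), (-0.108, 14), (-0.104, 14), (-0.098, 13), (-0.094, 16), (-0.09, 20), (-0.088, 37), (-0.086, 39)]
```

Run:
```python
from h import *
from scipy.optimize import least_squares
y=np.radians(-5.8);t=np.radians(28)
a=np.array([-np.sin(t)*np.cos(y),-np.sin(t)*np.sin(y),np.cos(t)])
bx=np.array([np.cos(t)*np.cos(y),np.cos(t)*np.sin(y),np.sin(t)]); by=np.cross(a,bx)
for f in ['w1','top','scene']:
    q=np.load(f+'_q.npy'); h=q@a
    hh=h[(h>-.12)&(h<-.108)]; H,e=np.histogram(hh,np.arange(-.12,-.108,.0005)); ht=e[np.argmax(np.convolve(H,[1,1,1,1],'same'))]
    top=q[abs(h-ht)<.0025]; n=np.linalg.svd(top-top.mean(0))[2][2]; n*=np.sign(n[2])
    print(f,'ht',ht,'med',np.median((top@a)),'tilt',np.degrees(np.arccos(n[2])),'yaw',np.degrees(np.arctan2(-n[1],-n[0])))
    uv=np.c_[q@bx,q@by]
    tr=uv[abs(h-ht)<.0025]
    (cx,cy),r=cv2.minEnclosingCircle((tr*1000).astype(np.float32)); print(' circle',cx,cy,r)
    # side points, R=34
    s=uv[(h<ht-.006)&(h>ht-.027)]
    g=least_squares(lambda x:np.hypot(s[:,0]-x[0],s[:,1]-x[1])-.034,[cx/1e3,cy/1e3],loss='soft_l1',f_scale=.001); print(' side fit',g.x,np.median(abs(g.fun)),len(s))
    s=uv[(h<ht-.036)&(h>ht-.05)]
    b=uv[(h>ht+.022)]; rr=cv2.minAreaRect((b*1000).astype(np.float32)); print(' bar',len(b),rr,'h',np.median(h[h>ht+.024]))
    # bar direction by PCA
    w=np.linalg.svd(b-b.mean(0))[2][0]; print(' bar ang',np.degrees(np.arctan2(w[1],w[0])))
    c=cx/1000*bx+cy/1000*by+ht*a; print(' cap_top world',c)
```

```text
w1 ht -0.11349999999999999 med -0.1135989056012596 tilt 27.828138553615783 yaw -5.698936133066922
 circle 536.1202392578125 62.07683563232422 34.08480453491211
 side fit [0.53608997 0.06197699] 0.0003111638779744151 422
 bar 497 ((536.357666015625, 61.781097412109375), (13.906702041625977, 49.8753662109375), 59.796913146972656) h -0.08802646959144518
 bar ang 149.87224624578215
 cap_top world [0.53022827 0.00853764 0.15147865]
top ht -0.11349999999999999 med -0.11358882137111398 tilt 27.979969133296464 yaw -5.674528430988187
 circle 535.7229614257812 60.267967224121094 33.893707275390625
 side fit [0.53481774 0.06083121] 0.00037476129149053433 97
 bar 122 ((535.4791259765625, 60.357826232910156), (13.91535758972168, 48.73419189453125), 60.913902282714844) h -0.08786368876977889
 bar ang 149.70813289515564
 cap_top world [0.52969649 0.00677348 0.15129214]
scene ht -0.11149999999999999 med -0.11127437713140612 tilt 28.472936977870265 yaw -4.099062662173322
 circle 534.3025512695312 61.119110107421875 33.78999710083008
 side fit [0.53552393 0.06288767] 0.0006785787954770653 168
 bar 98 ((534.0778198242188, 62.036827087402344), (14.942865371704102, 48.63264465332031), 57.24336242675781) h -0.08588397144918761
 bar ang 149.94022168083217
 cap_top world [0.52760064 0.00784189 0.1523912 ]
```

```bash
cat >> h.py <<'E'
y_=np.radians(-5.75);t_=np.radians(28)
a=np.array([-np.sin(t_)*np.cos(y_),-np.sin(t_)*np.sin(y_),np.cos(t_)])
bx=np.array([np.cos(t_)*np.cos(y_),np.cos(t_)*np.sin(y_),np.sin(t_)]); by=np.cross(a,bx)
ctop=np.array([.530,.008,.1515])
def toolR(ang,z=-a):  # tool x at ang deg from bx about a
    x=np.cos(np.radians(ang))*bx+np.sin(np.radians(ang))*by; return np.c_[x,np.cross(z,x),z]
def delta(Rt,pt):
    o=monitor.get_obs(); R0=R.from_quat(o['tool_rot'])
    rv=(R.from_matrix(Rt)*R0.inv()).as_rotvec(); dp=(np.asarray(pt)-o['position'])*100
    print('dp cm',dp.round(2),'rv',rv.round(4),'deg',np.degrees(np.linalg.norm(rv)).round(1)); return dp,rv
E
python3 - <<'E'
from h import *
print('a',a,'bx',bx,'by',by)
delta(toolR(-30),ctop+a*.075)
im,d,K,M=pickle.load(open('top.pkl','rb')); P=cloud(d,K,M)
for p in [(270,190),(265,262),(245,187),(300,255),(300,268),(300,240)]: print(p,onplane(*p,K,M,0),P[p[1],p[0]].round(3))
for f in ['w1','top','scene']:
    im,d,K,M=pickle.load(open(f+'.pkl','rb')); P=cloud(d,K,M)
    m=(d>0)&(abs(P[...,0]-.465)<.02)&(abs(P[...,1]+.242)<.02)&(P[...,2]>.015)&(P[...,2]<.06)
    q=P[m]; zt=np.percentile(q[:,2],97)
    body=q[(q[:,2]<.036)]
    from scipy.optimize import least_squares
    g=least_squares(lambda x:np.hypot(body[:,0]-x[0],body[:,1]-x[1])-.011,[.463,-.242],loss='soft_l1',f_scale=.001)
    tp=q[q[:,2]>zt-.002]; c,r=cv2.minEnclosingCircle((tp[:,:2]*1000).astype(np.float32))
    print(f,'vial top z',zt,'side fit',g.x,np.median(abs(g.fun)),len(body),'top circle',c,r)
    m=(d>0)&(P[...,0]>.47)&(P[...,0]<.6)&(P[...,1]>-.36)&(P[...,1]<-.15)&(P[...,2]>.02)&(P[...,2]<.2)
    q=P[m]; print('  balance',[(round(x,2),q[(abs(q[:,0]-x)<.01)][:,2].max(initial=0).round(3)) for x in np.arange(.48,.6,.02)])
    # bare dark map region around place
    m=(d>0)&(abs(P[...,0]-.385)<.045)&(abs(P[...,1]+.205)<.045); q=P[m]; print('  place z range',np.percentile(q[:,2],[1,50,99]) if len(q) else 0,'bright',(im[m].max(-1)>110).mean())
E
```

```text
a [-0.46710943  0.04703545  0.88294759] bx [ 0.87850506 -0.08846081  0.46947156] by [ 1.00188062e-01  9.94968518e-01 -1.38777878e-17]
dp cm [  6.79   5.97 -14.13] rv [ 0.0213 -0.49   -0.2789] deg 32.3
(270, 190) [ 0.53580667 -0.12476605  0.        ] [ 0.535 -0.125  0.005]
(265, 262) [ 0.34614767 -0.10780772  0.        ] [ 0.347 -0.108  0.012]
(245, 187) [ 0.54511853 -0.05813511  0.        ] [ 0.544 -0.059  0.009]
(300, 255) [ 0.36298563 -0.199916    0.        ] [ 0.363 -0.2   -0.004]
(300, 268) [ 0.32933639 -0.19899842  0.        ] [ 0.328 -0.201 -0.02 ]
(300, 240) [ 0.40206402 -0.20098162  0.        ] [ 0.402 -0.201  0.001]
w1 vial top z 0.05192049406919338 side fit [ 0.46553734 -0.24176254] 0.00014198237139590245 67 top circle (465.7128601074219, -241.55726623535156) 10.02536678314209
  balance [(np.float64(0.48), np.float64(0.053)), (np.float64(0.5), np.float64(0.0)), (np.float64(0.52), np.float64(0.043)), (np.float64(0.54), np.float64(0.05)), (np.float64(0.56), np.float64(0.061)), (np.float64(0.58), np.float64(0.063))]
  place z range [-0.00293232 -0.00071309  0.00145034] bright 
[... 283 characters left out ...]
(0.52), np.float64(0.044)), (np.float64(0.54), np.float64(0.056)), (np.float64(0.56), np.float64(0.063)), (np.float64(0.58), np.float64(0.067))]
  place z range [-0.00623832 -0.00115446  0.00322717] bright 0.0
scene vial top z 0.05315286595280233 side fit [ 0.46463608 -0.24071322] 0.0006167558217396434 83 top circle (463.4098815917969, -240.5309295654297) 10.19073486328125
  balance [(np.float64(0.48), np.float64(0.053)), (np.float64(0.5), np.float64(0.026)), (np.float64(0.52), np.float64(0.045)), (np.float64(0.54), np.float64(0.055)), (np.float64(0.56), np.float64(0.062)), (np.float64(0.58), np.float64(0.067))]
  place z range [-0.1660406   0.00088907  0.00308843] bright 0.07127583749109052
```

Request:
send_rows(
  moves=[0.5,1.4,1.2,-2.8,0.0043,-0.098,-0.0558,0.5,2.7,2.4,-5.6,0.0085,-0.196,-0.1116,0.5,4.1,3.6,-8.5,0.0128,-0.294,-0.1673,0.5,5.4,4.8,-11.3,0.017,-0.392,-0.2231,0.5,6.8,6.0,-14.1,0.0213,-0.49,-0.2789],
)

```text
time: 2.28
position: [0.4907, 0.0061, 0.2297]
tool_rot: [0.934, -0.284, 0.21, -0.046]
ft_force: [0.8, 0.8, -0.9]
grip_width: 0.0613
grip_force: 0.0
```

Request:
send_rows(
  moves=[0.5,0,0,0,0,0,0,0.5,0,0,0,0,0,0,0.5,0,0,0,0,0,0],
)

```text
time: 2.53
position: [0.4917, 0.0061, 0.231]
tool_rot: [0.935, -0.282, 0.208, -0.046]
ft_force: [1.0, -0.1, -0.8]
grip_width: 0.0458
grip_force: 0.0
```

Run:
```python
from h import *
o=monitor.get_obs();print(o['q'].round(3),o['position'])
delta(toolR(-30),ctop+a*.075)
r=look('wrist'); pickle.dump(r,open('w2.pkl','wb')); cv2.imwrite('pics/w2.png',r[0])
P=cloud(r[1],r[2],r[3]); q=P[(r[1]>0)&(abs(P[...,0]-.53)<.05)&(abs(P[...,1]-.01)<.045)&(P[...,2]>.1)&(P[...,2]<.195)]
v=q-ctop; h=v@a
t=q[abs(h)<.004]; print('flat h',np.median((t-ctop)@a),len(t)); b=v[(h>.021)&(h<.03)]; print(len(b))
if len(b): print(cv2.minAreaRect((np.c_[b@bx,b@by]*1000).astype(np.float32)),np.median(b@a))
if len(t): print(cv2.minEnclosingCircle((np.c_[(t-ctop)@bx,(t-ctop)@by]*1000).astype(np.float32)))
```

```text
[-0.263  0.244  2.068  0.196  0.413  1.73 ] [0.49166566 0.0061234  0.23101047]
dp cm [ 0.33  0.54 -1.33] rv [ 0.0003 -0.0592 -0.037 ] deg 4.0
flat h 9.369489430163218e-05 3291
981
((0.2675342559814453, 0.14278411865234375), (13.995452880859375, 49.642215728759766), 59.981143951416016) 0.025375497513944346
((-0.10007572174072266, 0.3091681897640228), 34.139564514160156)
```

View pics/w2.png

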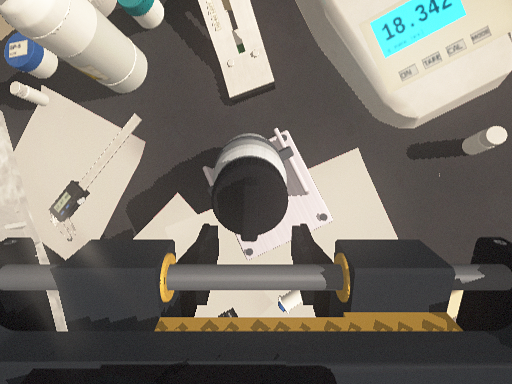

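The view confirms the cap at (250,200), lying between the fingers with its bar in line. The close-range fit is within 0.3 mm of the first. I'll finish the pre-grasp pose.

Request:
send_rows(
  moves=[0.45,0.15,0.25,-0.6,0.0,-0.03,-0.018,0.45,0.3,0.5,-1.3,0.0,-0.059,-0.037,0.45,0.33,0.54,-1.33,0.0003,-0.0592,-0.037,0.45,0.33,0.54,-1.33,0.0003,-0.0592,-0.037],
)

```text
time: 2.92
position: [0.4945, 0.0122, 0.2178]
tool_rot: [0.923, -0.298, 0.237, -0.051]
ft_force: [-0.1, 0.2, 0.1]
grip_width: 0.0393
grip_force: 0.0
```

Run:
```python
from h import *
o=monitor.get_obs();print(o['q'].round(3),o['position'],o['ft_force'])
delta(toolR(-30),ctop+a*.075)
delta(toolR(-30),ctop+a*.016)
```

```text
[-0.242  0.275  2.121  0.255  0.27   1.723] [0.4944523  0.01221874 0.21779951] [-0.07958907  0.20566518  0.11541632]
dp cm [ 0.05 -0.07 -0.01] rv [-0.0004  0.0004 -0.0005] deg 0.0
dp cm [ 2.81 -0.35 -5.22] rv [-0.0004  0.0004 -0.0005] deg 0.0
```

Request:
send_rows(
  moves=[0.45,0.6,-0.1,-1.1,0,0,0,0.45,1.2,-0.2,-2.2,0,0,0,0.45,1.8,-0.25,-3.2,0,0,0,0.45,2.4,-0.3,-4.3,0,0,0,0.45,2.8,-0.35,-5.2,0,0,0],
)

```text
time: 3.33
position: [0.5241, 0.0084, 0.1658]
tool_rot: [0.923, -0.297, 0.238, -0.051]
ft_force: [-0.5, -0.1, -0.4]
grip_width: 0.0395
grip_force: 0.0
```

Run:
```python
from h import *
o=monitor.get_obs();print(o['q'].round(3),o['position'],o['ft_force'],o['grip_width'])
delta(toolR(-30),ctop+a*.016)
```

```text
[-0.233  0.425  2.111  0.496  0.133  1.484] [0.5241342  0.00844715 0.16575665] [-0.53411554 -0.09899869 -0.43063925] 0.0395052844687124
dp cm [-0.16  0.03 -0.01] rv [-0.0001  0.0028 -0.0007] deg 0.2
```

Request:
send_rows(
  moves=[0.45,-0.15,0,0,0,0,0,0.45,-0.15,0,0,0,0,0,0.45,-0.15,0,0,0,0,0],
)

```text
time: 3.58
position: [0.5206, 0.0091, 0.1656]
tool_rot: [0.923, -0.298, 0.237, -0.051]
ft_force: [-0.2, -0.1, 0.2]
grip_width: 0.0392
grip_force: 0.0
```

Run:
```python
from h import *
o=monitor.get_obs();print(o['q'].round(3),o['position'],o['ft_force'],o['grip_width'])
delta(toolR(-30),ctop+a*.016)
```

```text
[-0.234  0.423  2.118  0.504  0.132  1.476] [0.52057854 0.00911439 0.16561299] [-0.15814354 -0.09841185  0.19117984] 0.039169300902561176
dp cm [ 0.19 -0.04  0.  ] rv [-0.0009  0.0005 -0.0005] deg 0.1
```

Request:
send_rows(
  moves=[0.45,0.19,-0.04,0,0,0,0,0.45,0.19,-0.04,0,0,0,0,0.45,0.19,-0.04,0,0,0,0],
)

```text
time: 3.83
position: [0.5223, 0.0088, 0.1653]
tool_rot: [0.923, -0.298, 0.237, -0.051]
ft_force: [0.6, -0.3, -0.1]
grip_width: 0.0392
grip_force: 0.0
```

Request:
send_rows(
  moves=[0,0,0,0,0,0,0,0,0,0,0,0,0,0,0,0,0,0,0,0,0,0,0,0,0,0,0,0,0,0,0,0,0,0,0],
  grip_force=45,
)

```text
time: 4.25
position: [0.5219, 0.0089, 0.1646]
tool_rot: [0.924, -0.298, 0.236, -0.051]
ft_force: [-1.5, -2.2, -0.3]
grip_width: 0.0137
grip_force: 30.5
```

```bash
cat > st.py <<'E'
from h import *
import sys
o=monitor.get_obs();f=o['ft_force'];print('t',round(o['time'],2),o['q'].round(3),o['position'].round(4),'w',round(o['grip_width'],4),round(o['grip_force'],1))
print('axial',round(f@a,1),'side',(f-(f@a)*a).round(1),'mom ax',round(o['moment']@a,3),'TCP along a from top mm',((o['position']-ctop)@a*1000).round(2),'off bx,by',((o['position']-ctop)@bx*1000).round(2),((o['position']-ctop)@by*1000).round(2))
x=R.from_quat(o['tool_rot']).as_matrix(); print('toolx ang',np.degrees(np.arctan2(x[:,0]@by,x[:,0]@bx)).round(2),'z err deg',np.degrees(np.arccos(min(1,-x[:,2]@a))).round(2))
E
python3 st.py
```

```text
t 4.25 [-0.233  0.426  2.115  0.495  0.133  1.486] [0.5219 0.0089 0.1646] w 0.0137 30.5
axial 0.4 side [-1.3 -2.2 -0.6] mom ax -0.118 TCP along a from top mm 15.37 off bx,by -1.01 0.08
toolx ang -30.01 z err deg 0.07
```

Request:
send_rows(
  moves=[0,0.05,0,-0.09,0,0,0,0,0.09,-0.01,-0.18,0,0,0,0,0.14,-0.01,-0.26,0,0,0,0,0.14,-0.01,-0.26,0,0,0],
)

```text
time: 4.58
position: [0.5232, 0.0087, 0.1622]
tool_rot: [0.923, -0.298, 0.236, -0.051]
ft_force: [-3.4, 0.1, 6.6]
grip_width: 0.0136
grip_force: 45.0
```

```bash
python3 st.py
```

```text
t 4.58 [-0.233  0.433  2.114  0.517  0.127  1.464] [0.5232 0.0087 0.1622] w 0.0136 45.0
axial 7.4 side [ 0.1 -0.3  0.1] mom ax -0.028 TCP along a from top mm 12.69 off bx,by -1.01 0.06
toolx ang -30.02 z err deg 0.05
```

Request:
send_rows(
  moves=[0,0.05,0,-0.09,0,0,0,0,0.08,-0.01,-0.16,0,0,0,0,0.08,-0.01,-0.16,0,0,0],
)

```text
time: 4.83
position: [0.5239, 0.0087, 0.1608]
tool_rot: [0.923, -0.298, 0.236, -0.051]
ft_force: [-5.5, -2.1, 8.6]
grip_width: 0.0139
grip_force: 45.0
```

```bash
python3 st.py
```

```text
t 4.83 [-0.233  0.437  2.114  0.533  0.123  1.449] [0.5239 0.0087 0.1608] w 0.0139 45.0
axial 10.1 side [-0.8 -2.6 -0.3] mom ax -0.057 TCP along a from top mm 11.11 off bx,by -1.03 0.06
toolx ang -30.02 z err deg 0.03
```

Request:
send_rows(
  moves=[0,0.05,0,-0.09,0,0,0,0,0.09,-0.01,-0.17,0,0,0,0,0.09,-0.01,-0.17,0,0,0,0,0.09,-0.01,-0.17,0,0,0],
)

```text
time: 5.17
position: [0.5246, 0.0086, 0.1594]
tool_rot: [0.923, -0.298, 0.237, -0.051]
ft_force: [-7.2, -1.6, 11.4]
grip_width: 0.0136
grip_force: 45.0
```

```bash
python3 st.py
```

```text
t 5.17 [-0.232  0.441  2.114  0.549  0.12   1.433] [0.5246 0.0086 0.1594] w 0.0136 45.0
axial 13.4 side [-0.9 -2.3 -0.4] mom ax -0.098 TCP along a from top mm 9.51 off bx,by -1.07 0.07
toolx ang -30.02 z err deg 0.03
```

Request:
send_rows(
  moves=[0,0.02,0,-0.04,0,0,0,0,0.02,0,-0.04,-0.0245,0.0025,0.0462,0,0.02,-0.01,-0.04,-0.0489,0.0049,0.0925,0,0.02,-0.02,-0.04,-0.0978,0.0099,0.185,0,0.02,-0.02,-0.04,-0.0978,0.0099,0.185],
)

```text
time: 5.58
position: [0.5247, 0.0087, 0.1592]
tool_rot: [0.95, -0.198, 0.24, -0.026]
ft_force: [-7.3, 1.0, 12.7]
grip_width: 0.0137
grip_force: 45.0
```

```bash
python3 st.py
```

```text
t 5.58 [-0.232  0.441  2.113  0.552  0.12   1.217] [0.5247 0.0087 0.1592] w 0.0137 45.0
axial 14.7 side [-0.4  0.3 -0.2] mom ax -0.022 TCP along a from top mm 9.31 off bx,by -1.12 0.17
toolx ang -17.85 z err deg 0.05
```

Request:
send_rows(
  moves=[0,0,0,0,-0.0489,0.0049,0.0925,0,0,-0.01,0,-0.0978,0.0099,0.185,0,0.01,-0.02,0,-0.1467,0.0148,0.2774,0,0.01,-0.03,0.01,-0.1956,0.0197,0.3698,0,0.01,-0.03,0.01,-0.1956,0.0197,0.3698],
)

```text
time: 6.0
position: [0.5247, 0.0085, 0.1592]
tool_rot: [0.97, 0.004, 0.24, 0.025]
ft_force: [-7.2, 1.1, 13.1]
grip_width: 0.0141
grip_force: 45.0
```

```bash
python3 st.py
```

```text
t 6.0 [-0.233  0.441  2.113  0.546  0.121  0.803] [0.5247 0.0085 0.1592] w 0.0141 45.0
axial 15.0 side [-0.2  0.4 -0.1] mom ax 0.02 TCP along a from top mm 9.31 off bx,by -1.07 -0.01
toolx ang 6.17 z err deg 0.05
```

Turning freely; 24° more to reach 60°.

Request:
send_rows(
  moves=[0,0,0,0,-0.0489,0.0049,0.0925,0,0,-0.01,0,-0.0978,0.0099,0.185,0,0.01,-0.02,0,-0.1467,0.0148,0.2774,0,0.01,-0.03,0.01,-0.1956,0.0197,0.3698,0,0.01,-0.03,0.01,-0.1956,0.0197,0.3698],
)

```text
time: 6.42
position: [0.5248, 0.0082, 0.1593]
tool_rot: [0.948, 0.205, 0.23, 0.074]
ft_force: [-7.3, 1.8, 12.6]
grip_width: 0.0137
grip_force: 45.0
```

```bash
python3 st.py
```

```text
t 6.42 [-0.233  0.441  2.113  0.542  0.121  0.388] [0.5248 0.0082 0.1593] w 0.0137 45.0
axial 14.7 side [-0.5  1.1 -0.3] mom ax 0.036 TCP along a from top mm 9.32 off bx,by -0.92 -0.31
toolx ang 30.16 z err deg 0.04
```

Request:
send_rows(
  moves=[0,-0.14,0.01,0.26,0,0,0,0,-0.28,0.03,0.53,0,0,0,0,-0.42,0.04,0.79,0,0,0,0,-0.56,0.06,1.06,0,0,0,0,-0.7,0.07,1.32,0,0,0],
)

```text
time: 6.83
position: [0.5185, 0.0085, 0.1717]
tool_rot: [0.949, 0.204, 0.229, 0.074]
ft_force: [-0.1, -0.2, -1.0]
grip_width: 0.014
grip_force: 45.0
```

```bash
python3 st.py
```

```text
t 6.83 [-0.236  0.406  2.116  0.434  0.151  0.498] [0.5185 0.0085 0.1717] w 0.014 45.0
axial -0.8 side [-0.5 -0.2 -0.2] mom ax 0.009 TCP along a from top mm 23.25 off bx,by -0.68 -0.63
toolx ang 29.98 z err deg 0.1
```

Request:
send_rows(
  moves=[0,-0.56,0.06,1.06,0,0,0,0,-1.12,0.11,2.12,0,0,0,0,-1.68,0.17,3.18,0,0,0,0,-2.24,0.23,4.24,0,0,0,0,-2.8,0.28,5.3,0,0,0],
)

```text
time: 7.25
position: [0.4901, 0.0113, 0.225]
tool_rot: [0.949, 0.204, 0.229, 0.074]
ft_force: [-0.2, -0.3, -0.8]
grip_width: 0.0137
grip_force: 45.0
```

```bash
python3 st.py
python3 - <<'E'
from h import *
r=look('scene'); cv2.imwrite('pics/s2.png',cv2.resize(r[0][110:260,150:350],None,fx=4,fy=4))
# place: tool down, yaw of bar
zc=np.array([0,0,-1.]); 
for psi in (24,0,-20):
    p=np.radians(psi); x=np.array([np.cos(p),np.sin(p),0]); Rt=np.c_[x,np.cross(zc,x),zc]
    print(psi); delta(Rt,[.395,-.195,.12])
E
```

```text
t 7.25 [-0.247  0.253  2.12   0.237  0.295  0.69 ] [0.4901 0.0113 0.225 ] w 0.0137 45.0
axial -0.6 side [-0.5 -0.3 -0.2] mom ax 0.019 TCP along a from top mm 83.66 off bx,by -0.88 -0.74
toolx ang 29.97 z err deg 0.13
24
dp cm [ -9.49 -20.65 -10.66] rv [ 0.0504  0.4866 -0.0041] deg 28.0
0
dp cm [ -9.49 -20.65 -10.66] rv [ 0.1516  0.4689 -0.4145] deg 36.9
-20
dp cm [ -9.49 -20.65 -10.66] rv [ 0.2347  0.443  -0.7564] deg 52.0
```

View pics/s2.png

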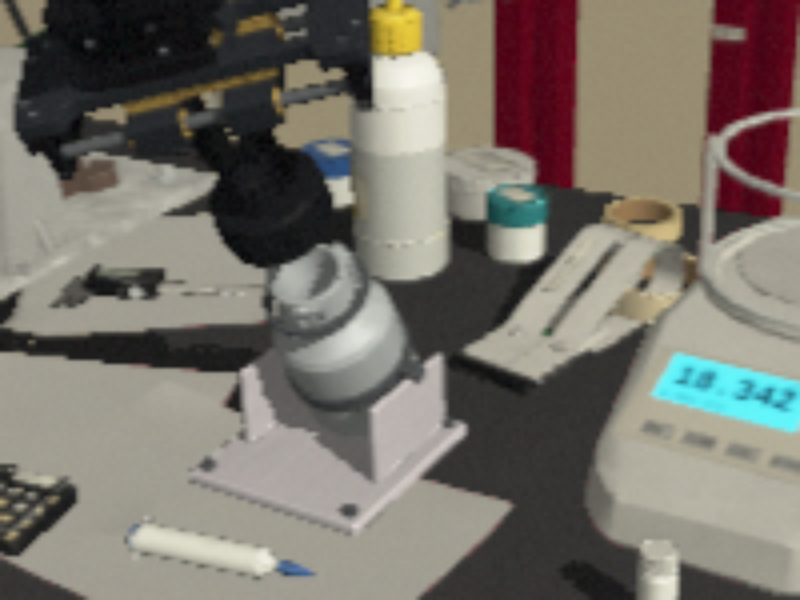

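The cap is off and held at crop (270,205), and the open mouth shows at crop (315,275). I'll carry it to the bare spot.

Request:
send_rows(
  moves=[0,-2,-3,0,0.0084,0.081,0,0,-4,-6,0,0.0168,0.162,0,0,-6,-9,0,0.0252,0.243,-0.001,0,-8,-12,-1,0.0336,0.324,-0.002,0,-9.5,-15,-2,0.042,0.405,-0.003],
)

```text
time: 7.72
position: [0.3944, -0.1401, 0.2051]
tool_rot: [0.977, 0.208, 0.037, 0.012]
ft_force: [0.5, 0.9, -0.6]
grip_width: 0.014
grip_force: 45.0
```

Request:
send_rows(
  moves=[0,0,-2,-2,0.0042,0.0405,0,0,0,-4,-4,0.0084,0.081,0,0,0,-5.6,-6,0.0084,0.081,0,0,0,-5.6,-7.5,0.0084,0.081,0,0,0,-5.6,-7.5,0.0084,0.081,0],
)

```text
time: 8.13
position: [0.3945, -0.1949, 0.1269]
tool_rot: [0.978, 0.207, -0.002, -0.003]
ft_force: [-0.9, 0.8, -0.3]
grip_width: 0.0136
grip_force: 45.0
```

```bash
cat > pl.py <<'E'
from h import *
o=monitor.get_obs();print(round(o['time'],2),o['q'].round(3),o['position'].round(4),o['ft_force'].round(1),round(o['grip_width'],4))
zc=np.array([0,0,-1.]);p=np.radians(24); x=np.array([np.cos(p),np.sin(p),0]); Rt=np.c_[x,np.cross(zc,x),zc]
delta(Rt,[.395,-.195,.12])
E
python3 pl.py
python3 - <<'E'
from h import *
for n in ['scene','top']:
    im,d,K,M=look(n); P=cloud(d,K,M); p=monitor.get_obs()['position']
    m=(d>0)&(np.hypot(P[...,0]-p[0],P[...,1]-p[1])<.045)&(P[...,2]>.02)&(P[...,2]<p[2]-.008)
    q=P[m]; print(n,len(q), q.min(0).round(4),q.max(0).round(4),np.percentile(q[:,2],[1,3,50,97]).round(4))
    cv2.imwrite(f'pics/{n}3.png',im)
E
```

```text
8.13 [-0.714  0.481  1.986 -0.     0.682  0.44 ] [ 0.3945 -0.1949  0.1269] [-0.9  0.8 -0.3] 0.0136
dp cm [ 0.05 -0.01 -0.69] rv [-0.0043 -0.0053  0.0012] deg 0.4
scene 773 [ 0.3582 -0.2278  0.082 ] [ 0.4233 -0.1601  0.1201] [0.083  0.0839 0.109  0.1168]Traceback (most recent call last):
  File "<stdin>", line 5, in <module>
    return umr_minimum(a, axis, None, out, keepdims, initial, where)
ValueError: zero-size array to reduction operation minimum which has no identity
```

Request:
send_rows(
  moves=[0,0.05,0,-2,-0.004,-0.005,0,0,0.05,0,-4,-0.004,-0.005,0,0,0.05,0,-6,-0.004,-0.005,0,0,0.05,0,-7.2,-0.004,-0.005,0,0,0.05,0,-7.2,-0.004,-0.005,0],
)

```text
time: 8.65
position: [0.3957, -0.1938, 0.057]
tool_rot: [0.978, 0.209, 0.001, 0.001]
ft_force: [0.1, -0.8, -1.2]
grip_width: 0.0137
grip_force: 45.0
```

Request:
send_rows(
  moves=[0,0,0,-0.2,0,0,0,0,0,0,-0.4,0,0,0,0,0,0,-0.5,0,0,0,0,0,0,-0.5,0,0,0],
)

```text
time: 8.98
position: [0.3966, -0.195, 0.0535]
tool_rot: [0.978, 0.208, 0.002, 0.003]
ft_force: [0.1, -0.0, -0.0]
grip_width: 0.0138
grip_force: 45.0
```

```bash
python3 pl.py
```

```text
8.98 [-0.711  0.639  2.034 -0.     0.461  0.44 ] [ 0.3966 -0.195   0.0535] [ 0.1 -0.  -0. ] 0.0138
dp cm [-0.16 -0.    6.65] rv [ 0.0047  0.0053 -0.0011] deg 0.4
```

Request:
send_rows(
  moves=[0,0,0,-0.2,0.004,0.004,0,0,0,0,-0.4,0.004,0.004,0,0,0,0,-0.4,0.004,0.004,0,0,0,0,-0.4,0.004,0.004,0],
)

```text
time: 9.32
position: [0.396, -0.1947, 0.0487]
tool_rot: [0.978, 0.208, -0.0, -0.0]
ft_force: [0.1, 0.3, -0.9]
grip_width: 0.0139
grip_force: 45.0
```

```bash
python3 pl.py
```

```text
9.32 [-7.110e-01  6.510e-01  2.032e+00  1.000e-03  4.590e-01  4.390e-01] [ 0.396  -0.1947  0.0487] [ 0.1  0.3 -0.9] 0.0139
dp cm [-0.1  -0.03  7.13] rv [-0.0006 -0.0001 -0.0007] deg 0.1
```

Request:
send_rows(
  moves=[0,0,0,-0.1,0,0,0,0,0,0,-0.2,0,0,0,0,0,0,-0.25,0,0,0,0,0,0,-0.25,0,0,0],
)

```text
time: 9.65
position: [0.396, -0.1946, 0.0461]
tool_rot: [0.978, 0.208, -0.0, -0.0]
ft_force: [-0.9, -0.5, -1.7]
grip_width: 0.0137
grip_force: 45.0
```

```bash
python3 pl.py
```

```text
9.65 [-7.110e-01  6.570e-01  2.033e+00  1.000e-03  4.520e-01  4.390e-01] [ 0.396  -0.1946  0.0461] [-0.9 -0.5 -1.7] 0.0137
dp cm [-0.1  -0.04  7.39] rv [-0.0007 -0.0003 -0.0008] deg 0.1
```

Request:
send_rows(
  moves=[0,0,0,-0.08,0,0,0,0,0,0,-0.15,0,0,0,0,0,0,-0.15,0,0,0],
)

```text
time: 9.9
position: [0.3961, -0.1947, 0.0456]
tool_rot: [0.978, 0.208, 0.0, -0.0]
ft_force: [-0.3, 0.7, 8.8]
grip_width: 0.0136
grip_force: 45.0
```

```bash
python3 pl.py
```

```text
9.9 [-7.110e-01  6.580e-01  2.034e+00  1.000e-03  4.490e-01  4.390e-01] [ 0.3961 -0.1947  0.0456] [-0.3  0.7  8.8] 0.0136
dp cm [-0.11 -0.03  7.44] rv [-0.0001  0.0004 -0.001 ] deg 0.1
```

Request:
send_rows(
  moves=[0,0,0,0.1,0,0,0,0.5,0,0,0.1,0,0,0,0.5,0,0,0.1,0,0,0,0.5,0,0,0.1,0,0,0,0.5,0,0,0.1,0,0,0],
)

```text
time: 10.32
position: [0.396, -0.1947, 0.0457]
tool_rot: [0.978, 0.208, -0.0, -0.0]
ft_force: [0.3, 0.1, 0.5]
grip_width: 0.0328
grip_force: 0.0
```

Request:
send_rows(
  moves=[0.5,0,0,2,0,0,0,0.5,0,0,5,0,0,0,0.5,1,-0.5,8,0,0,-0.1,0.5,3,-2,10,0,0,-0.2,0.5,5,-4,10,0,0,-0.3],
)

```text
time: 10.73
position: [0.4476, -0.235, 0.1497]
tool_rot: [0.998, 0.058, 0.002, 0.002]
ft_force: [0.3, -0.9, -0.0]
grip_width: 0.0435
grip_force: 0.0
```

Request:
send_rows(
  moves=[0.55,1,-0.4,0,0,0,-0.12,0.55,1.9,-0.7,0,0,0,-0.12,0.55,1.9,-0.7,0,0,0,-0.12,0.55,1.9,-0.7,0,0,0,-0.12],
)

```text
time: 11.07
position: [0.4642, -0.2408, 0.145]
tool_rot: [1.0, 0.001, -0.001, -0.001]
ft_force: [0.9, -0.4, -0.8]
grip_width: 0.0476
grip_force: 0.0
```

```bash
cat > vi.py <<'E'
from h import *
o=monitor.get_obs();print(round(o['time'],2),o['q'].round(3),o['position'].round(4),o['ft_force'].round(1),round(o['grip_width'],4))
zc=np.array([0,0,-1.]);x=np.array([1,0,0.]); Rt=np.c_[x,np.cross(zc,x),zc]
delta(Rt,[.465,-.242,.034])
E
python3 vi.py
python3 - <<'E'
from h import *
for n in ['scene','top','wrist']:
    im,d,K,M=look(n); cv2.imwrite(f'pics/{n}4.png',im); P=cloud(d,K,M)
    m=(d>0)&(np.hypot(P[...,0]-.396,P[...,1]+.195)<.05)&(P[...,2]>.008)&(P[...,2]<.07); q=P[m]
    t=q[abs(q[:,2]-.031)<.004]
    if len(t)>10: print(n,'cap flat z',np.median(t[:,2]),len(t),'circ',cv2.minEnclosingCircle((t[:,:2]*1000).astype(np.float32)),'zmax',q[:,2].max())
    m=(d>0)&(np.hypot(P[...,0]-.465,P[...,1]+.242)<.02)&(P[...,2]>.012)&(P[...,2]<.06); q=P[m]
    if len(q)>10: print(n,'vial',len(q),q.min(0).round(4),q.max(0).round(4))
E
```

```text
11.07 [-6.930e-01  5.270e-01  1.773e+00  1.000e-03  8.450e-01  8.750e-01] [ 0.4642 -0.2408  0.145 ] [ 0.9 -0.4 -0.8] 0.0476
dp cm [  0.08  -0.12 -11.1 ] rv [-0.0023 -0.0021 -0.0028] deg 0.2
scene cap flat z 0.031874209031599626 458 circ ((394.1674499511719, -194.00010681152344), 34.641212463378906) zmax 0.05904063119021613
scene vial 189 [ 0.452  -0.2516  0.0126] [ 0.4735 -0.2305  0.054 ]
wrist cap flat z 0.03009057521149197 1168 circ ((397.6749572753906, -194.0018310546875), 34.019283294677734) zmax 0.0509849814097415
wrist vial 622 [ 0.4551 -0.2522  0.0123] [ 0.4766 -0.2309  0.0529]
```

View pics/wrist4.png

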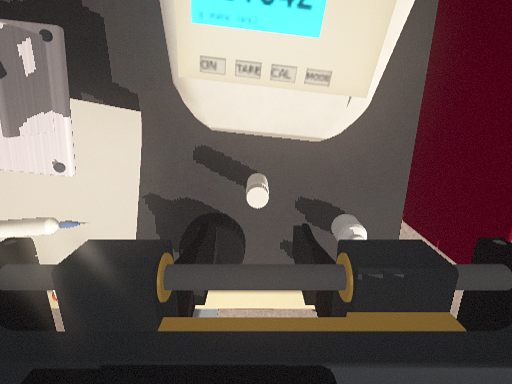

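The wrist view shows the cap standing at (215,245) and the vial upright at (257,190), centred between the fingers with clearance. I'll descend to grasp it.

Request:
send_rows(
  moves=[0.55,0.12,-0.1,-2,-0.002,-0.002,-0.003,0.55,0.12,-0.1,-4,-0.002,-0.002,-0.003,0.55,0.12,-0.1,-6.5,-0.002,-0.002,-0.003,0.55,0.12,-0.1,-9,-0.002,-0.002,-0.003,0.55,0.12,-0.1,-11,-0.002,-0.002,-0.003],
)

```text
time: 11.63
position: [0.465, -0.2417, 0.0343]
tool_rot: [1.0, -0.001, 0.0, 0.0]
ft_force: [0.2, 0.7, 0.5]
grip_width: 0.0481
grip_force: 0.0
```

Request:
send_rows(
  moves=[0.55,0,0,0,0,0,0,0.55,0,0,0,0,0,0,0.55,0,0,0,0,0,0,0.55,0,0,0,0,0,0],
)

```text
time: 11.97
position: [0.4669, -0.2432, 0.0371]
tool_rot: [1.0, -0.002, 0.002, 0.001]
ft_force: [-0.2, 0.1, 0.0]
grip_width: 0.0476
grip_force: 0.0
```

```bash
python3 vi.py
```

```text
11.97 [-0.693  0.719  1.826  0.     0.592  0.881] [ 0.4669 -0.2432  0.0371] [-0.2  0.1  0. ] 0.0476
dp cm [-0.19  0.12 -0.31] rv [0.003  0.0039 0.0031] deg 0.3
```

Request:
send_rows(
  moves=[0.55,-0.15,0.1,-0.4,0.003,0.004,0.003,0.55,-0.15,0.1,-0.4,0.003,0.004,0.003,0.55,-0.15,0.1,-0.4,0.003,0.004,0.003],
)

```text
time: 12.22
position: [0.4649, -0.2418, 0.0323]
tool_rot: [1.0, -0.0, -0.001, -0.0]
ft_force: [0.2, 0.2, 0.3]
grip_width: 0.0483
grip_force: 0.0
```

Request:
send_rows(
  moves=[0,0,0,0,0,0,0,0,0,0,0,0,0,0,0,0,0,0,0,0,0,0,0,0,0,0,0,0,0,0,0,0,0,0,0],
  grip_force=12,
)

```text
time: 12.63
position: [0.4648, -0.2417, 0.0318]
tool_rot: [1.0, -0.0, -0.001, -0.001]
ft_force: [0.3, -0.3, 0.4]
grip_width: 0.0227
grip_force: 0.0
```

```bash
python3 vi.py
```

```text
12.63 [-0.693  0.729  1.828 -0.     0.587  0.878] [ 0.4648 -0.2417  0.0318] [ 0.3 -0.3  0.4] 0.0227
dp cm [ 0.02 -0.03  0.22] rv [-0.0015 -0.0019  0.0003] deg 0.1
```

Request:
send_rows(
  moves=[0,0,0,0,0,0,0,0,0,0,0,0,0,0,0,0,0,2,0,0,0,0,0,0,5,0,0,0,0,0,0,8,0,0,0],
)

```text
time: 13.05
position: [0.4639, -0.2411, 0.1117]
tool_rot: [1.0, -0.0, -0.002, -0.002]
ft_force: [0.2, 0.7, -0.1]
grip_width: 0.0213
grip_force: 12.0
```

Request:
send_rows(
  moves=[0,-0.5,2,3,0,0,0,0,-1,5,6,0,0,0,0,-1,9,9,0,0,0,0,-1,13,11,0,0,0,0,-1,17,11,0,0,0],
)

```text
time: 13.47
position: [0.4565, -0.0812, 0.224]
tool_rot: [1.0, -0.001, 0.003, 0.001]
ft_force: [1.4, 0.3, -1.2]
grip_width: 0.0215
grip_force: 12.0
```

```bash
cat > in.py <<'E'
from h import *
o=monitor.get_obs();print(round(o['time'],2),o['q'].round(3),o['position'].round(4),o['ft_force'].round(1),round(o['grip_width'],4),o['grip_force'])
for k in (.1,.045,.004): delta(toolR(0),ctop+a*k)
E
python3 in.py
```

```text
13.47 [-4.180e-01  3.290e-01  1.842e+00  1.000e-03  9.660e-01  1.155e+00] [ 0.4565 -0.0812  0.224 ] [ 1.4  0.3 -1.2] 0.0215 11.975689147293451
dp cm [2.68 9.4  1.58] rv [-0.0231 -0.4832 -0.0956] deg 28.3
dp cm [ 5.25  9.14 -3.27] rv [-0.0231 -0.4832 -0.0956] deg 28.3
dp cm [ 7.16  8.94 -6.89] rv [-0.0231 -0.4832 -0.0956] deg 28.3
```

Request:
send_rows(
  moves=[0,0.5,1.9,0.6,-0.0046,-0.0966,-0.0191,0,1,3.8,1.2,-0.0092,-0.1933,-0.0382,0,1.6,5.6,1.6,-0.0139,-0.29,-0.0574,0,2.1,7.5,1.6,-0.0185,-0.3866,-0.0765,0,2.7,9.4,1.6,-0.0231,-0.4832,-0.0956],
)

```text
time: 13.88
position: [0.4817, 0.0135, 0.2379]
tool_rot: [0.969, -0.048, 0.241, 0.011]
ft_force: [1.1, 0.5, -1.3]
grip_width: 0.0211
grip_force: 12.0
```

Request:
send_rows(
  moves=[0,0,0,0,0,0,0,0,0,0,0,0,0,0,0,0,0,0,0,0,0],
)

```text
time: 14.13
position: [0.4827, 0.0123, 0.2372]
tool_rot: [0.97, -0.047, 0.238, 0.011]
ft_force: [0.2, -0.0, 0.2]
grip_width: 0.0213
grip_force: 12.0
```

```bash
python3 in.py
```

```text
14.13 [-0.252  0.217  2.116  0.221  0.339  1.225] [0.4827 0.0123 0.2372] [ 0.2 -0.   0.2] 0.0213 11.978540855416213
dp cm [0.06 0.04 0.26] rv [-0.002  -0.0065 -0.0039] deg 0.5
dp cm [ 2.63 -0.22 -4.59] rv [-0.002  -0.0065 -0.0039] deg 0.5
dp cm [ 4.54 -0.42 -8.21] rv [-0.002  -0.0065 -0.0039] deg 0.5
```

Request:
send_rows(
  moves=[0,0.7,-0.05,-1.1,-0.002,-0.0065,-0.004,0,1.3,-0.1,-2.3,-0.002,-0.0065,-0.004,0,2,-0.2,-3.5,-0.002,-0.0065,-0.004,0,2.63,-0.22,-4.6,-0.002,-0.0065,-0.004,0,2.63,-0.22,-4.6,-0.002,-0.0065,-0.004],
)

```text
time: 14.55
position: [0.5102, 0.009, 0.1895]
tool_rot: [0.969, -0.05, 0.241, 0.012]
ft_force: [-0.4, -0.3, -0.5]
grip_width: 0.0211
grip_force: 12.0
```

Request:
send_rows(
  moves=[0,0,0,0,0,0,0,0,0,0,0,0,0,0,0,0,0,0,0,0,0],
)

```text
time: 14.8
position: [0.5084, 0.0102, 0.1914]
tool_rot: [0.969, -0.049, 0.242, 0.012]
ft_force: [-0.4, -1.0, -0.6]
grip_width: 0.0211
grip_force: 12.0
```

```bash
python3 in.py
python3 - <<'E'
from h import *
im,d,K,M=look('scene'); cv2.imwrite('pics/s5.png',cv2.resize(im[110:260,150:350],None,fx=4,fy=4))
# vial points (white) below tips
P=cloud(d,K,M); o=monitor.get_obs()['position']; v=P-o; h=-(v@a); r=np.linalg.norm(v+h[...,None]*a,axis=-1)
m=(d>0)&(h>.016)&(h<.036)&(r<.02)&(im.min(-1)>70); q=v[m]; print(len(q)); 
if len(q): print((q@bx*1e3).mean(),(q@by*1e3).min(),(q@by*1e3).max(),h[m].max())
E
```

```text
14.8 [-0.238  0.351  2.12   0.337  0.196  1.119] [0.5084 0.0102 0.1914] [-0.4 -1.  -0.6] 0.0211 11.97839822685637
dp cm [-2.51  0.25  4.84] rv [-0.0003  0.0008  0.001 ] deg 0.1
dp cm [ 0.06 -0.01 -0.02] rv [-0.0003  0.0008  0.001 ] deg 0.1
dp cm [ 1.97 -0.2  -3.64] rv [-0.0003  0.0008  0.001 ] deg 0.1
26
-6.443200446026699 -10.050378033490855 4.407079188604701 0.030669864371550334
```

View pics/s5.png

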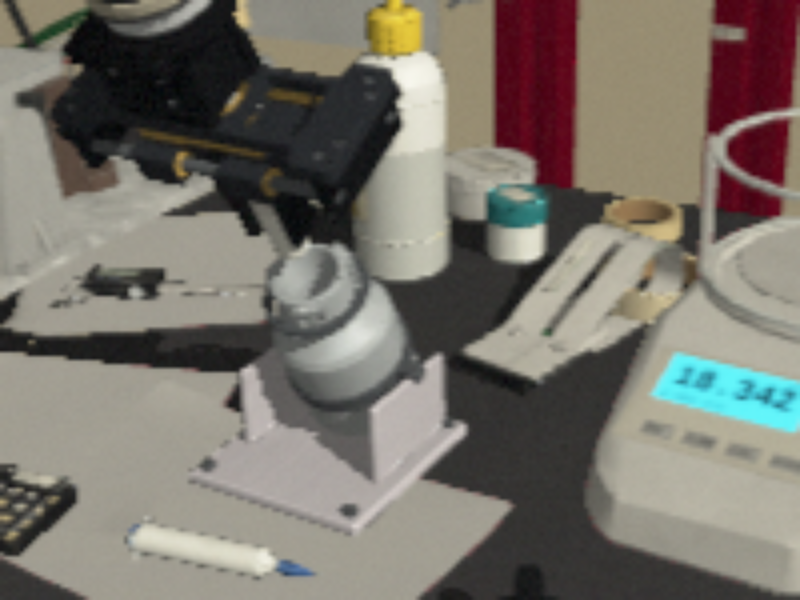

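The vial at crop (275,230) lines up with the funnel mouth at (315,275). I'll insert it slowly.

Request:
send_rows(
  moves=[0,0.4,-0.04,-0.7,0,0,0,0,0.8,-0.08,-1.45,0,0,0,0,1.2,-0.12,-2.2,0,0,0,0,1.6,-0.16,-2.9,0,0,0,0,1.95,-0.2,-3.6,0,0,0],
)

```text
time: 15.27
position: [0.528, 0.0086, 0.1552]
tool_rot: [0.969, -0.049, 0.242, 0.012]
ft_force: [0.1, 0.3, 0.1]
grip_width: 0.021
grip_force: 12.0
```

Request:
send_rows(
  moves=[0,0,0,0,0,0,0,0,0,0,0,0,0,0,0,0,0,0,0,0,0],
)

```text
time: 15.52
position: [0.5275, 0.0087, 0.1553]
tool_rot: [0.969, -0.049, 0.242, 0.012]
ft_force: [0.2, -0.1, 0.1]
grip_width: 0.0216
grip_force: 12.0
```

```bash
python3 in.py; python3 st.py
```

```text
15.52 [-0.23   0.453  2.11   0.583  0.111  0.877] [0.5275 0.0087 0.1553] [ 0.2 -0.1  0.1] 0.0216 11.978577200352447
dp cm [-4.42  0.4   8.45] rv [-0.0005  0.0004  0.0003] deg 0.0
dp cm [-1.85  0.14  3.6 ] rv [-0.0005  0.0004  0.0003] deg 0.0
dp cm [ 0.06 -0.06 -0.02] rv [-0.0005  0.0004  0.0003] deg 0.0
t 15.52 [-0.23   0.453  2.11   0.583  0.111  0.877] [0.5275 0.0087 0.1553] w 0.0216 12.0
axial -0.0 side [ 0.2 -0.1  0.1] mom ax 0.016 TCP along a from top mm 4.54 off bx,by -0.49 0.49
toolx ang -0.03 z err deg 0.03
```

Aligned within 0.5 mm and free of contact. Now I'll release.

Request:
send_rows(
  moves=[0.6,0,0,0,0,0,0,0.6,0,0,0,0,0,0,0.6,0,0,0,0,0,0,0.6,0,0,0,0,0,0,0.6,0,0,0,0,0,0],
)

```text
time: 15.93
position: [0.5276, 0.0087, 0.1549]
tool_rot: [0.969, -0.049, 0.242, 0.012]
ft_force: [-0.2, 0.2, -0.7]
grip_width: 0.0465
grip_force: 0.0
```

Request:
send_rows(
  moves=[0.6,-0.7,0.07,1.3,0,0,0,0.6,-1.4,0.14,2.6,0,0,0,0.6,-2.1,0.2,4,0,0,0,0.6,-3.3,0.3,6.2,0,0,0,0.6,-4.4,0.4,8.4,0,0,0],
)

```text
time: 16.35
position: [0.4825, 0.0127, 0.2387]
tool_rot: [0.969, -0.049, 0.24, 0.012]
ft_force: [0.9, 0.5, -0.3]
grip_width: 0.0523
grip_force: 0.0
```

Request:
send_rows(
  moves=[0.6,-2,0,2,0,0,0,0.6,-3,0,4,0,0,0,0.6,-3,0,5,0,0,0,0.6,-3,0,5,0,0,0],
)

```text
time: 16.68
position: [0.4543, 0.0124, 0.2915]
tool_rot: [0.968, -0.049, 0.245, 0.013]
ft_force: [0.6, 0.1, 0.9]
grip_width: 0.0523
grip_force: 0.0
```

```bash
python3 st.py
python3 - <<'E'
from h import *
im,d,K,M=look('wrist'); P=cloud(d,K,M); v=P-ctop; s=v@a+.137; r=np.linalg.norm(v-(v@a)[...,None]*a,axis=-1)
m=(d>0)&(r<.012)&(s>0)&(s<.2); print('depth s on axis mm',np.percentile(s[m],[2,25,50,75,98])*1000,m.sum())
u=proj(ctop-.012*a,K,M); print(u)
x,y=np.clip(u.astype(int),[70,70],[442,314])
w=cv2.resize(im[y-70:y+70,x-70:x+70],(400,400)); s2,_,_,_=look('scene'); s2=cv2.resize(s2[130:330,180:380],(400,400))
cv2.imwrite('pics/fin.png',np.hstack([w,s2]))
E
```

```text
t 16.68 [-0.273  0.062  2.101  0.17   0.497  1.269] [0.4543 0.0124 0.2915] w 0.0523 0.0
axial 0.5 side [0.8 0.  0.4] mom ax -0.011 TCP along a from top mm 159.16 off bx,by -1.12 -3.22
toolx ang -0.02 z err deg 0.36
depth s on axis mm [50.01539138 74.67284759 81.14666151 81.95434911 83.115926  ] 239
[252.17529275 177.63421195]
```

View pics/fin.png

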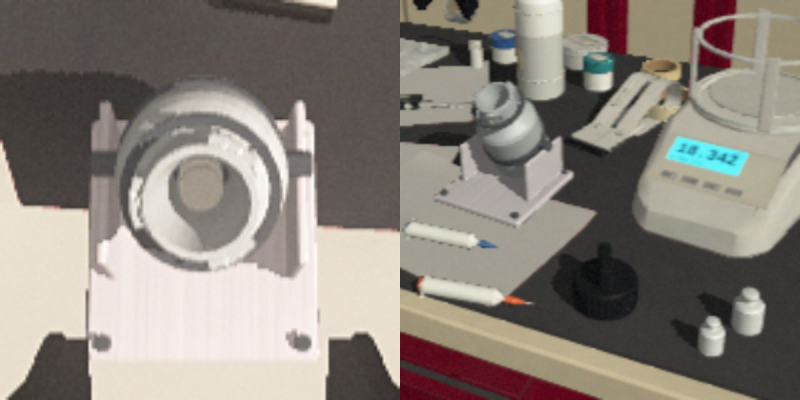

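The vial is down in the well: its top is at about z = 82 mm (30 + 52), seen at (200,185) in the left half. The cap stands open side down at (605,285), and the weights and syringe have not moved. Handing in.

```bash
python3 -c "
from rig import workorder
print(workorder.hand_in())"
```

```text
the job is handed in; nothing more can be done
None
```

The job is handed in: the vial is right down in the canister's well, and the cap is off, standing open side down on the bare worktop about 0.24 m from the canister; the weights and syringe looked undisturbed in the last picture.

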